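Level the tilt stand and lift off the parts tray

ROBOT

A 6-joint arm with a two-finger parallel gripper is mounted at the origin on the work surface. World frame = base frame: x ahead of the robot, y to its left, z up, the work surface at z = 0. Lengths are in m, angles in rad, forces in N, time in s.
With the tool pointing down it reaches from about 0.375 to 0.975 m from the base axis. Payload 3.8 kg.
Tool frame: the origin (TCP) lies midway between the tips of the shut fingers; the grasp point (between the pads) lies 19 mm behind it; z points along the fingers, y is the direction in which the jaws open and shut (so a half turn about z gives the same grasp; the last joint's range is limited). The gripper opens to 85 mm and grips with 20 to 120 N. Pads are 22 mm wide; open, the fingers measure 114 mm over their backs; the gripper's body (76 mm by 85 mm) begins 54 mm behind the grasp point. The pads swing forward as they close: fully open they stand 13 mm farther back than shut.
Start: joints at [-1.341, 0.264, 1.604, -0, 1.274, -0.037], TCP at [0.178, -0.651, 0.231] pointing down, gripper open.
Joint ranges: [-2.63, 2.63], [-0.94, 2.18], [0.31, 2.57], [-1.31, 4.45], [0, 2.66], [-2.55, 2.55]. Speed limits (rad/s): [2.57, 2.57, 3.14, 3.14, 3.14, 3.14].

INTERFACE

Orientations are given as a rotation vector (axis times angle).
In Python, from workcell import bot gives the robot as it stands. The module is installed in compiled form; this text tells all that it offers.
- The arm moves only by the tool move_arm, never from a script. Its argument "steps" is a list of rows, each a list of 5 numbers: the shift along the tool's x, y, z in mm, then the turn about the tool's z in degrees, then the opening in per cent of the stroke, from 0 (shut) to 100 (fully open). In form: [[tx, ty, tz, turn, claw], ...]. A call has 1 to 20 rows; each row is the pose to reach, as a shift and turn from the pose commanded when the call began, along the tool's axes at that moment; what a row does not reach only later rows make up. A row lasts 1/10 s, in which the tool goes at most 50 mm and 8.59 degrees, less where a joint would pass 70% of its speed; a pose out of reach is approached as far as the arm can. A call with a gripper value outside its range is refused whole. The fingers move at their own pace and stop on an object; "newtons" is the grip in N (left out, the last holds). Time passes only in rows, so rows that repeat a pose let the fingers close. It gives the time, the measured TCP pose, the force and the opening at its end, in the units of the state.
- bot.read_state(): the state, without advancing time (a new reading comes with each control period).
- bot.read_camera(name): name is "side" or "top"; returns a dict with "pixels" (400x640x3 uint8, red, green, blue), "depth" (400x640 float32, m along the optical axis (not along the pixel's ray), 0 where there is no reading), "fovy" (degrees; the focal length in pixels is half the picture's height over the tangent of half this angle, whatever the lens; pixels are square), "cx", "cy" (the principal point, pixels), "xyz" and "attitude" of the camera in the world. Camera axes: x right, y up, looking along -z (the intrinsics and any distortion apply to the point x, -y, -z); pixel columns grow to the right and rows downward; lengths in m; the calibration is good to about 2 mm. A picture is of the moment at which its call begins.
- bot.finish_job(): hands the job in, once; it reports no verdict.
The state is a dict: "time": time; "q": joint angles; "joint_vel": joint speeds; "joint_torque": joint torques, N m; "tool_pos": TCP position; "tcp_rot": TCP orientation; "wrist_force": force on the tool from outside, world axes, zero at the start; "torque": the same for the moment, N m; "width": opening from 0.0 (shut) to 1.0 (fully open).
Only numpy, scipy, OpenCV 4.12 (cv2) and the standard library are available. Lean on these libraries where they do the work, as an engineer would, in place of code of your own. Each camera call takes 0.05 s, during which the arm holds its last target.

TASK

Press the yellow tail of the tilt stand down until its spring latch holds the bed level by itself, then take the blue tray by its handle and lift it straight up, keeping it level, to about a hand's breadth (8 cm) above the bed. Finish holding it there in the gripper, steady and level over the stand, with all its bearings and nuts still in it and the bed still latched; do not put it down or let go. Leave the pick box, the tape and the jar on the bench alone.

Things in the scene. Friction and masses are not known exactly. Their poses are not given: they have to be found in the camera images.
- stand: grey steel tilt stand fixed to the bench; base plate 305 x 200 mm (its x and y). Origin on the bench surface near the middle of the base; x points level from the front (hinge, lip) to the rear (tail, latch), z up. The bed's hinge line runs along y at x = -105 mm, 70 mm above the bench
- bed (a joint): tilt of the aluminium bed under the tray, rad: 0 = tail sprung up, bed sloping 0.30 (17 degrees) down to the front; 0.30 = level, where the latch snaps over the tail's rear edge and holds it (rests within 0.01 of that); 0.315 = hard stop. Hinge springs push it up: pressing at the pad takes about 2 to 6 N, some 4 N more in the last 12 mm; let go unlatched, it rises again
- tail_pad (a point): centre of the top of the ribbed yellow press pad on the bed's raised tail (pad 40 mm along the bed, 150 mm wide). It lies 205 mm from the hinge line along the bed and 12 mm above it square to the bed, and swings about it, down to 82 mm above the bench when level. Axes of the bed: x to the tail, z square to the bed. The tail's rear edge is 40 mm behind it, the tray 38 mm in front
- latch_tip (a point): front tip of the latch's spring bolt, which sticks out 18 mm towards the tail from its housing (28 x 60 mm, 100 mm high, fixed on the stand behind the tail), 30 mm wide, 78 to 93 mm above the bench; its sloped top lets the tail pass downwards, its flat underside then holds the tail
- bed_top (a point): point on the bed's upper face under the middle of the tray, 86 mm from the hinge line; axes of the bed; 78 mm above the bench when level. The bed has a 24 mm lip in front and 10 mm flanges at the sides, 7 mm from the tray, which just stands on it
- tray: loose blue plastic carry tray, 160 mm (x, front to rear) x 210 mm (y), 60 mm high, with a centre wall along y and a carrying handle above it; about 0.3 kg empty, 0.75 kg with its contents. Origin at the centre of its underside, z square to its floor; it starts tilted with the bed, x pointing to the tail
- tray_handle (a point): centre of the tray's handle grip: a flat-sided black bar along the tray's y, 20 mm wide in x, 125 mm long, 26 mm high, 113 mm above the tray's underside, over the middle of the tray. Free space under the bar 40 mm. Axes of the tray
- bearing1: ball bearing lying loose in the tray's front compartment, 40 mm across, 12 mm high, 66 g; origin at the centre of its underside
- bearing2: second such bearing
- bearing3: third such bearing
- nut1: brass-coloured hex nut lying loose in the tray's rear compartment, 41 mm over corners, 19 mm high, 110 g; origin at the centre of its underside
- nut2: second such nut
- pick_box: bystander: loose cardboard pick box of washers on the bench beside the stand, 110 x 80 x 70 mm high; origin at the centre of its underside
- tape: bystander: roll of brown packing tape lying flat on the bench beside the stand, 100 mm across, 48 mm high; origin at the centre of its underside
- grease_tub: bystander: white jar with a red cap on the bench, 64 mm across, 85 mm high; origin at the centre of its underside
Not all that is in view belongs to the job. Leave any green or purple look-alike of the nut1 alone.

How it is judged:
By the outcome, as a careful person would: the job done as asked, in the order asked, and still so for the second after the job is handed in, while the arm keeps its last pose, push and grip.
It also fails if it takes over 48 s, if anything falls off the work surface, if the arm or the gripper's body presses on something with over 40 N, if the wrist force passes 120 N, or if a joint passes its speed limit or range.

## Working session

There is one attempt and no reset: what is moved stays moved. The work goes in short steps, Python scripts to look and compute and a tool call to move; the robot and the scene stay as the last step left them, time stands still between calls to the robot, and variables do not carry over. Pictures are saved under pics/ and viewed, and the job is handed in when it is done.

Besides the shell and the picture viewer there is one more tool, called after ">>>" by a JSON object that holds its "op" and its "data". move_arm: Moves the arm, as the interface text tells. Its arguments: {"type":"object","properties":{"steps":{"type":"array","items":{"type":"array","items":{"type":"number"}}},"newtons":{"type":"number"}},"required":["steps"]}

```bash
mkdir -p pics; cat > h.py <<'E'
import numpy as np, cv2
from scipy.spatial.transform import Rotation as R
from workcell import bot
def cam(n):
    c=bot.read_camera(n); return c
def save(c,name): cv2.imwrite('pics/'+name,cv2.cvtColor(c['pixels'],cv2.COLOR_RGB2BGR))
def rot(a):
    a=np.array(a,float)
    if a.shape==(3,3): return a
    if a.size==3: return R.from_rotvec(a).as_matrix()
    return R.from_quat(a).as_matrix()
def world(c):
    d=c['depth'];h,w=d.shape;f=h/2/np.tan(np.radians(c['fovy'])/2)
    u,v=np.meshgrid(np.arange(w),np.arange(h))
    P=np.stack([(u-c['cx'])/f*d,-(v-c['cy'])/f*d,-d],-1)
    return P@rot(c['attitude']).T+np.array(c['xyz'])
E
python3 - <<'E'
from h import *
s=bot.read_state();print(s)
for n in('side','top'):
    c=cam(n);save(c,n+'0.png');print(n,{k:v for k,v in c.items() if k not in('pixels','depth')},(c['depth']>0).mean())
    np.savez('/tmp/'+n,**c)
E
```

```text
{'time': 0.0, 'q': array([-1.34091605e+00,  2.64744611e-01,  1.60536110e+00,  1.73673665e-05,
        1.27371477e+00, -3.69094432e-02]), 'joint_vel': array([ 0.00077102, -0.00213813, -0.00045027, -0.00037   , -0.00040202,
        0.00015873]), 'joint_torque': array([ 3.91789390e-04, -5.15114093e+01, -3.67311323e+01, -1.03819687e-04,
        1.28514413e-02,  1.36162335e-07]), 'tool_pos': array([ 0.17778578, -0.65041034,  0.22997476]), 'tcp_rot': array([-3.11148473e+00, -4.17527504e-01,  3.10948034e-04]), 'wrist_force': array([ 0.43871611,  0.17896015, -0.36647147]), 'torque': array([-0.03698651,  0.01562609,  0.00962447]), 'width': 0.9977504964725875}
side {'fovy': 48.893482853219375, 'cx': 329.71155772790775, 'cy': 203.9355385354094, 'xyz': array([0.2035803 , 0.80677897, 0.79619054]), 'attitude': array([ 0.23364287, -1.19382652, -2.54223154])} 0.99609375
top {'fovy': 56.12147484841806, 'cx': 319.53383853664286, 'cy': 195.07797613952107, 'xyz': array([0.41143438, 0.05344364, 1.28208403]), 'attitude': array([ 0.06715707, -0.07623834, -1.59901582])} 0.99620703125
```

View pics/side0.png

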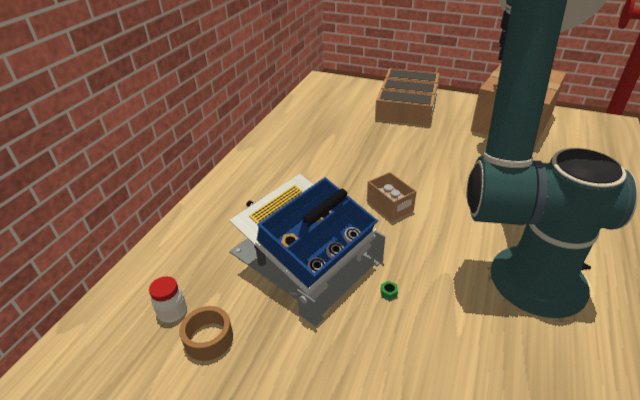

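View pics/top0.png

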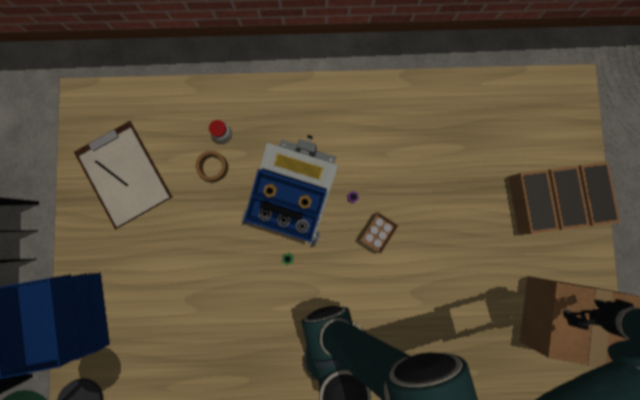

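Side view: stand at about (305,235), pad (278,203), handle (325,206). Top view: pad (298,166), handle (283,210), latch (306,146). The look-alikes are a green nut at (288,258) and a purple one at (352,197). The tape, jar and pick box are all off to the sides.

```bash
python3 - <<'E'
from h import *
for n in('top','side'):
    c=dict(np.load('/tmp/'+n+'.npz'));W=world(c);p=c['pixels'];hsv=cv2.cvtColor(p,cv2.COLOR_RGB2HSV)
    for uv in ([(200,230),(400,150),(150,250),(450,230)] if n=='top' else [(250,150+50),(420,270),(300,360),(150,370)]): print(n,uv,W[uv[1],uv[0]].round(4))
    H,S,V=[hsv[...,i].astype(int) for i in range(3)]
    roi=np.zeros(H.shape,bool)
    if n=='top': roi[130:255,235:345]=1
    else: roi[170:330,225:390]=1
    ms={'yellow':roi&(H>18)&(H<32)&(S>150)&(V>60),'blue':roi&(H>105)&(H<125)&(S>150),'black':roi&(V<40)&(S<120)&(W[...,2]>.14)}
    for k,m in ms.items():
        m=cv2.morphologyEx(m.astype(np.uint8),cv2.MORPH_OPEN,np.ones((2,2)))
        nc,l,st,ce=cv2.connectedComponentsWithStats(m)
        if nc<2: print(k,'none');continue
        i=1+np.argmax(st[1:,4]);mm=l==i;P=W[mm]
        q=cv2.minAreaRect(np.float32(P[:,:2]*1000))
        nz=np.linalg.svd(P-P.mean(0),full_matrices=0)[2]
        print(n,k,mm.sum(),ce[i].round(1),'mean',P.mean(0).round(4),'med',np.median(P,0).round(4),'z',P[:,2].min().round(3),P[:,2].max().round(3),'rect',np.round(q[0],1),np.round(q[1],1),round(q[2],1),'n',nz[2].round(3),'ax',nz[0].round(3))
    if n=='top': cv2.imwrite('pics/topcrop.png',cv2.resize(p[125:260,230:410,::-1],None,fx=4.4,fy=4.4,interpolation=cv2.INTER_CUBIC))
    else: cv2.imwrite('pics/sidecrop.png',cv2.resize(p[165:330,220:400,::-1],None,fx=3.6,fy=3.6,interpolation=cv2.INTER_CUBIC))
E
```

```text
top (200, 230) [ 0.421   0.455  -0.0036]
top (400, 150) [ 0.677  -0.2394  0.001 ]
top (150, 250) [3.587e-01 6.225e-01 1.000e-04]
top (450, 230) [ 3.958e-01 -3.967e-01 -3.000e-04]
top yellow 477 [299.  166.9] mean [0.603  0.1057 0.1471] med [0.6038 0.1059 0.1423] z 0.132 1.282 rect [549.3  72.3] [255.7 110.1] 31.1 n [-0.935  0.326 -0.141] ax [-0.177 -0.085  0.981]
top blue 2523 [285.8 203.1] mean [0.4943 0.1497 0.1331] med [0.5    0.1465 0.1206] z 0.08 1.282 rect [484.6 144.7] [219.8 162.2] 71.3 n [-0.95   0.31   0.026] ax [ 0.053  0.244 -0.968]
top black 271 [281.3 211.6] mean [0.4644 0.1555 0.2195] med [0.4653 0.1539 0.2231] z 0.09 1.282 rect [456.6 136. ] [186.8  23.3] 68.4 n [-0.945  0.326  0.001] ax [ 0.05   0.148 -0.988]
side (250, 200) [0.7089 0.0693 0.0934]
side (420, 270) [0.2622 0.0681 0.0006]
side (300, 360) [0.4359 0.3861 0.0018]
side (150, 370) [ 0.7046  0.5068 -0.0018]
side yellow 532 [276.1 204.8] mean [0.604  0.1205 0.1479] med [0.6054 0.1226 0.1439] z 0.138 0.188 rect [591.4 134.3] [178.7  68.8] 70.8 n [-0.547  0.199 -0.813] ax [0.21  0.973 0.096]
side blue 5584 [313.7 231.5] mean [0.4946 0.1569 0.1325] med [0.4925 0.1562 0.1266] z -0.004 0.796 rect [427.  400.3] [250.2 893.3] 13.1 n [ 0.216 -0.358  0.908] ax [-0.023  0.928  0.371]
side black 498 [325.8 207.7] mean [0.4644 0.1597 0.2099] med [0.463  0.1618 0.2192] z -0.001 0.796 rect [403.  340.5] [  83.7 1010.8] 18.4 n [-0.771  0.276 -0.575] ax [ 0.142 -0.805 -0.577]
```

```bash
python3 - <<'E'
from h import *
for n in('top','side'):
    c=dict(np.load('/tmp/'+n+'.npz'));W=world(c);p=c['pixels'];d=c['depth'];hsv=cv2.cvtColor(p,cv2.COLOR_RGB2HSV)
    H,S,V=[hsv[...,i].astype(int) for i in range(3)]
    roi=np.zeros(H.shape,bool)
    if n=='top': roi[130:255,235:345]=1
    else: roi[170:330,225:390]=1
    Z=W[...,2]
    ms={'yellow':(roi&(H>18)&(H<32)&(S>140)&(V>60),.125,.155),'blue':(roi&(H>105)&(H<125)&(S>150),.09,.19),'black':(roi&(V<45)&(S<150)&(Z>.2)&(Z<.26),.2,.25),
     'grey':(roi&(S<50)&(V>90)&(Z>.115)&(Z<.17),.115,.17)}
    for k,(m,a,b) in ms.items():
        m=m&(d>0)&(Z>a)&(Z<b);P=W[m]
        q=cv2.minAreaRect(np.float32(P[:,:2]*1000)); e=np.linalg.svd(P-P.mean(0),full_matrices=0)[2]
        v,u=np.nonzero(m)
        print(n,k,m.sum(),(u.mean().round(1),v.mean().round(1)),'med',np.median(P,0).round(4),'z',P[:,2].min().round(3),P[:,2].max().round(3),'rect',np.round(q[0],1),np.round(q[1],1),round(q[2],1),'n',e[2].round(3),'ax',e[0].round(3))
E
```

```text
top yellow 538 (np.float64(296.9), np.float64(168.6)) med [0.6045 0.1092 0.1423] z 0.126 0.151 rect [562.3 125.9] [146.8 127.3] 70.6 n [ 0.122 -0.043 -0.992] ax [-0.262 -0.965  0.009]
top blue 2263 (np.float64(285.3), np.float64(200.3)) med [0.5112 0.1492 0.1212] z 0.09 0.19 rect [489.1 151.5] [209.3 163.2] 71.1 n [ 0.194 -0.035 -0.98 ] ax [-0.274 -0.962 -0.02 ]
top black 295 (np.float64(280.6), np.float64(210.6)) med [0.4669 0.1563 0.2229] z 0.211 0.229 rect [466.8 156.3] [120.7  21. ] 70.6 n [ 0.008 -0.003  1.   ] ax [-0.327 -0.945 -0.   ]
top grey 1205 (np.float64(299.2), np.float64(166.8)) med [0.6068 0.1018 0.1385] z 0.116 0.16 rect [538.9 133. ] [229.4 222.3] 70.4 n [ 0.242 -0.088 -0.966] ax [-0.377 -0.926 -0.01 ]
side yellow 545 (np.float64(275.1), np.float64(203.8)) med [0.6108 0.1153 0.1441] z 0.134 0.151 rect [581.3 115.8] [149.4  99.7] 79.3 n [ 0.231 -0.082 -0.97 ] ax [ 0.325  0.946 -0.003]
side blue 5457 (np.float64(312.5), np.float64(230.5)) med [0.4969 0.1526 0.1281] z 0.09 0.19 rect [489.2 153.4] [215.9 173.9] 70.7 n [ 0.238 -0.047 -0.97 ] ax [-0.315 -0.948 -0.031]
side black 528 (np.float64(324.4), np.float64(206.8)) med [0.4645 0.1692 0.2216] z 0.201 0.227 rect [464.3 162.4] [122.3  18.1] 70.0 n [-0.842  0.307  0.444] ax [0.343 0.939 0.001]
side grey 1153 (np.float64(266.3), np.float64(212.4)) med [0.626  0.1775 0.1443] z 0.115 0.167 rect [527.7 140.5] [228.4 245.1] 69.8 n [ 0.085 -0.068 -0.994] ax [ 0.188  0.981 -0.051]
```

View pics/topcrop.png

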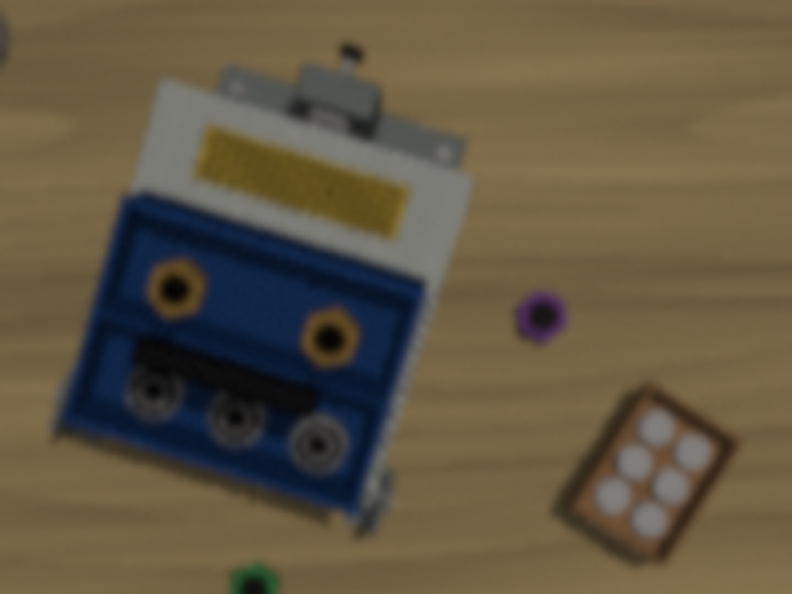

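View pics/sidecrop.png

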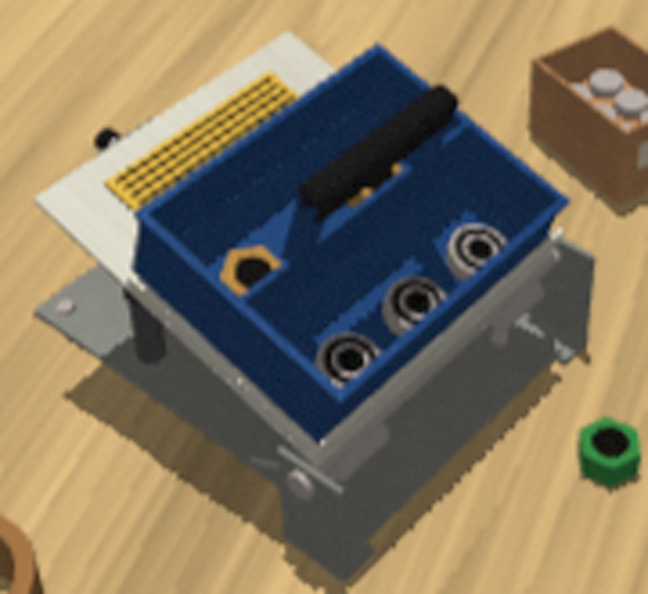

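```bash
cat >> h.py <<'E'
def ray(c,u,v,z):
    h=c['pixels'].shape[0];f=h/2/np.tan(np.radians(float(c['fovy']))/2)
    d=rot(c['attitude'])@np.array([(u-c['cx'])/f,-(v-c['cy'])/f,-1]);o=np.array(c['xyz'])
    return o+d*(z-o[2])/d[2]
def delta(target,yawdeg_y=None):
    s=bot.read_state();Rm=rot(s['tcp_rot']);t=Rm.T@(np.array(target)-s['tool_pos'])*1000
    ya=np.degrees(np.arctan2(Rm[1,1],Rm[0,1]))
    return t.round(1),ya,(None if yawdeg_y is None else ya-yawdeg_y)
E
python3 - <<'E'
from h import *
for n in('top','side'):
    c=dict(np.load('/tmp/'+n+'.npz'));W=world(c);p=c['pixels'];d=c['depth'];hsv=cv2.cvtColor(p,cv2.COLOR_RGB2HSV)
    H,S,V=[hsv[...,i].astype(int) for i in range(3)];Z=W[...,2]
    roi=np.zeros(H.shape,bool)
    if n=='top': roi[150:182,270:328]=1
    else: roi[180:225,245:303]=1
    m=(roi&(H>18)&(H<32)&(S>120)&(Z>.12)&(Z<.16)).astype(np.uint8)
    m=cv2.morphologyEx(m,cv2.MORPH_CLOSE,np.ones((5,5)));m=cv2.morphologyEx(m,cv2.MORPH_OPEN,np.ones((4,4)))
    l=max(cv2.findContours(m,0,1)[0],key=cv2.contourArea);M=cv2.moments(l);u,v=M['m10']/M['m00'],M['m01']/M['m00']
    P=W[m>0];q=cv2.minAreaRect(np.float32(P[:,:2]*1000))
    print(n,'pad',u,v,ray(c,u,v,.142).round(4),np.round(q[0],1),np.round(q[1],1),q[2],'latch',ray(c,306,146,.1).round(3) if n=='top' else '')
xh=np.array([np.cos(np.radians(19.3)),-np.sin(np.radians(19.3))])
bar=np.array([.4668,.1563]);hinge=bar-.0426*xh
print('hinge',hinge,'pad0',hinge+.1923*xh,'padlvl',hinge+.205*xh,'handle lvl',hinge+.086*xh,'latchtip?')
hp=hinge+.199*xh
print(delta([*hp,.25],-19.3))
E
```

```text
top pad 299.10520833333334 166.98541666666668 [0.6037 0.1055 0.142 ] [549.4  72.8] [255.6 111.1] 31.492517471313477 latch [0.678 0.084 0.1  ]
side pad 275.9818301949124 204.58903204492896 [0.6084 0.1146 0.142 ] [443.2 445.7] [111.8 859.5] 26.163606643676758 latch 
hinge [0.42659408 0.17037991] pad0 [0.608087 0.106822] padlvl [0.62007327 0.10262446] handle lvl [0.50776096 0.14195568] latchtip?
(array([ 620.2, -613.3,  -18.7]), np.float64(-74.7153369064828), np.float64(-55.41533690648281))
```

>>> {"op": "move_arm", "data": {"steps": [[5,-5,-5,0,0],[20,-20,-12,-2,0],[45,-45,-20,-5,0],[75,-75,-20,-8,0],[105,-105,-20,-11,0],[140,-140,-20,-14,0],[175,-175,-20,-18,0],[210,-208,-20,-21,0],[245,-242,-20,-24,0],[280,-277,-20,-27,0],[315,-312,-20,-31,0],[350,-346,-20,-34,0],[385,-381,-20,-37,0],[420,-416,-20,-40,0],[455,-450,-20,-43,0],[490,-485,-20,-46,0],[525,-520,-20,-49,0],[560,-554,-20,-52,0],[590,-584,-20,-54,0],[610,-603,-20,-55,0]]}}

```text
time: 2.1
tool_pos: [0.608, 0.0948, 0.2514]
tcp_rot: [-2.565, -1.812, -0.001]
wrist_force: [0.1, -1.0, -0.0]
width: -0.001
```

```bash
python3 - <<'E'
from h import *
s=bot.read_state();print(s['time'],s['tool_pos'],s['tcp_rot'],s['wrist_force'],s['width'])
print(delta([.608,.1068,.15],-19.3),delta([.620,.1026,.080],-19.3))
c=cam('side');save(c,'side1.png')
E
```

```text
2.1 [0.60795253 0.09475872 0.25139203] [-2.56535163e+00 -1.81240279e+00 -9.77779022e-04] [ 0.11142904 -1.03868454 -0.00496619] -0.0005843062703387003
(array([ 11.3,  -4. , 101.4]), np.float64(-19.518125847853312), np.float64(-0.21812584785331168)) (array([ 11.3,   8.8, 171.4]), np.float64(-19.518125847853312), np.float64(-0.21812584785331168))
```

View pics/side1.png

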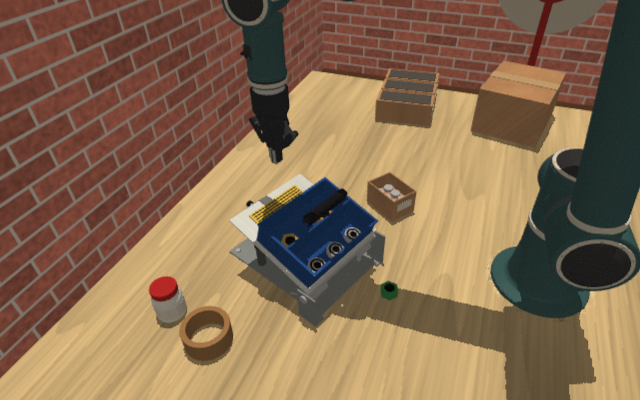

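>>> {"op": "move_arm", "data": {"steps": [[3,0,15,0,0],[8,0,35,0,0],[11,-2,60,0,0],[11,-2,80,0,0],[11,-2,92,0,0],[11,-2,100,0,0],[11,-2,104,0,0],[11,-2,107,0,0],[11,-2,110,0,0],[11,-1,114,0,0],[11,0,118,0,0],[11,1,122,0,0],[11,1,122,0,0]]}}

```text
time: 3.45
tool_pos: [0.6129, 0.1017, 0.1292]
tcp_rot: [2.569, 1.808, 0.003]
wrist_force: [1.2, -1.5, 3.8]
width: -0.002
```

```bash
python3 - <<'E'
from h import *
s=bot.read_state();print(s['time'],s['tool_pos'],s['wrist_force'])
print(delta([.620,.1026,.080],-19.3))
c=cam('side');save(c,'side2.png')
cv2.imwrite('pics/sidecrop2.png',cv2.resize(c['pixels'][90:330,180:420,::-1],None,fx=2.4,fy=2.4,interpolation=cv2.INTER_CUBIC))
E
```

```text
3.45 [0.61286364 0.1016588  0.12924834] [ 1.15222959 -1.50089369  3.75993113]
(array([ 3.2,  6.3, 49.3]), np.float64(-19.725421261944703), np.float64(-0.4254212619447024))
```

View pics/sidecrop2.png

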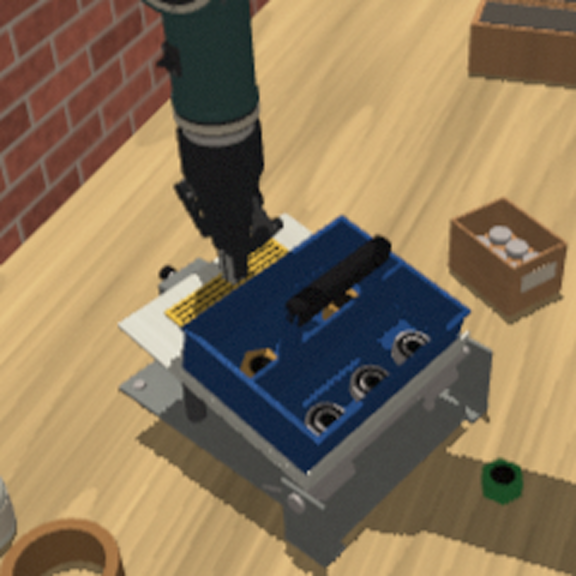

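Fingertips are on the pad's centre at crop (232,280), the bed is partly tilted, and the force is 4 N. I'll keep pressing.

>>> {"op": "move_arm", "data": {"steps": [[0,0,5,0,0],[0,1,10,0,0],[0,2,15,0,0],[0,3,20,0,0],[0,4,25,0,0],[0,4,30,0,0],[0,5,34,0,0],[0,5,38,0,0],[0,5,41,0,0],[0,6,44,0,0],[0,6,46,0,0],[0,6,48,0,0],[0,6,49,0,0],[0,6,49,0,0],[0,6,49,0,0]]}}

```text
time: 5.0
tool_pos: [0.6177, 0.0995, 0.0802]
tcp_rot: [-2.569, -1.808, -0.0]
wrist_force: [3.3, 1.6, 5.1]
width: 0.001
```

```bash
python3 - <<'E'
from h import *
s=bot.read_state();print(s['time'],s['tool_pos'],s['wrist_force'])
E
```

```text
5.0 [0.61768687 0.09954795 0.08020026] [3.33795006 1.56050686 5.14149658]
```

>>> {"op": "move_arm", "data": {"steps": [[0,0,2,0,0],[0,0,2,0,0],[0,0,0,0,0],[0,0,-3,0,0],[0,0,-6,0,0],[0,0,-9,0,0],[0,0,-12,0,0],[0,0,-15,0,0]]}}

```text
time: 5.8
tool_pos: [0.6169, 0.0992, 0.0948]
tcp_rot: [-2.568, -1.808, 0.003]
wrist_force: [-0.2, -0.2, 0.9]
width: 0.002
```

```bash
python3 - <<'E'
from h import *
s=bot.read_state();print(s['time'],s['tool_pos'],s['wrist_force'])
c=cam('side');save(c,'side3.png')
cv2.imwrite('pics/sidecrop3.png',cv2.resize(c['pixels'][90:330,180:420,::-1],None,fx=2.4,fy=2.4,interpolation=cv2.INTER_CUBIC))
E
```

```text
5.8 [0.61686554 0.09917715 0.09479099] [-0.16268721 -0.16213918  0.85987038]
```

View pics/sidecrop3.png

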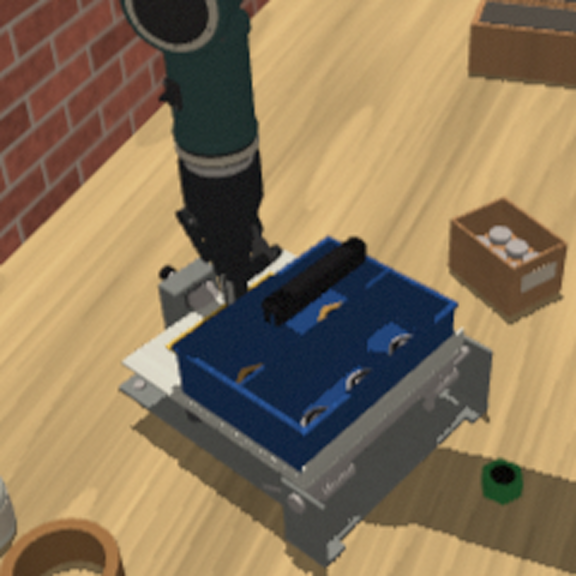

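The bed has stayed level with the fingers off it (force about 0), so it's latched. I'll back off and re-measure the handle.

>>> {"op": "move_arm", "data": {"steps": [[0,0,-15,0,0],[0,0,-40,0,0],[0,0,-75,0,0],[0,0,-110,0,0],[0,0,-140,0,20],[0,10,-155,0,40],[0,20,-165,0,60],[0,20,-165,0,70]]}}

```text
time: 6.65
tool_pos: [0.6386, 0.0924, 0.264]
tcp_rot: [2.567, 1.806, 0.008]
wrist_force: [0.8, 0.7, 0.1]
width: 0.675
```

```bash
python3 - <<'E'
from h import *
s=bot.read_state();print(s['time'],s['tool_pos'],s['width'])
for n in('top','side'):
    c=cam(n);save(c,n+'4.png');W=world(c);p=c['pixels'];Z=W[...,2];hsv=cv2.cvtColor(p,cv2.COLOR_RGB2HSV)
    H,S,V=[hsv[...,i].astype(int) for i in range(3)]
    roi=np.zeros(H.shape,bool)
    if n=='top': roi[180:250,235:330]=1
    else: roi[170:330,275:390]=1
    m=roi&(V<60)&(Z>.196)&(Z<.21);P=W[m];q=cv2.minAreaRect(np.float32(P[:,:2]*1000));v,u=np.nonzero(m)
    print(n,m.sum(),u.mean(),v.mean(),np.median(P,0),q)
    m=roi&(H>105)&(H<125)&(S>130)&(Z>.128)&(Z<.146);P=W[m];q=cv2.minAreaRect(np.float32(P[:,:2]*1000));print('rim',m.sum(),np.median(P,0),q)
    cr=p[125:260,230:410] if n=='top' else p[165:330,220:400]
    cv2.imwrite(f'pics/{n}crop4.png',cv2.resize(cr[...,::-1],None,fx=3.6,fy=3.6,interpolation=cv2.INTER_CUBIC))
E
```

```text
6.65 [0.63857986 0.09238543 0.26395269] 0.6748408307002818
top 14 266.14285714285717 192.78571428571428 [0.52023086 0.19993828 0.20314322] ((521.7496948242188, 199.97244262695312), (6.691150188446045, 14.129158973693848), 89.24739837646484)
rim 89 [0.51297143 0.24277037 0.13672331] ((513.77685546875, 170.13125610351562), (158.83348083496094, 155.99087524414062), 71.54181671142578)
side 407 309.22113022113024 204.86486486486487 [0.50401026 0.15632372 0.20323909] ((505.1201171875, 148.5589141845703), (121.36695861816406, 21.7674617767334), 70.35293579101562)
rim 1074 [0.49036177 0.14248585 0.13669838] ((503.8171691894531, 147.788818359375), (215.2996063232422, 165.3040771484375), 70.35965728759766)
```

View pics/topcrop4.png

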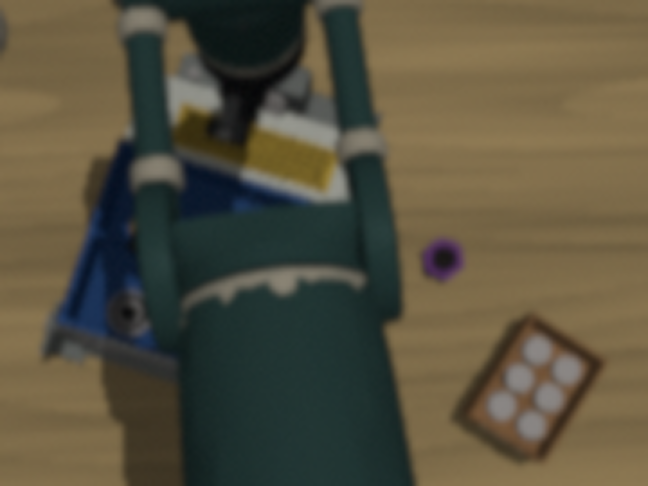

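View pics/sidecrop4.png

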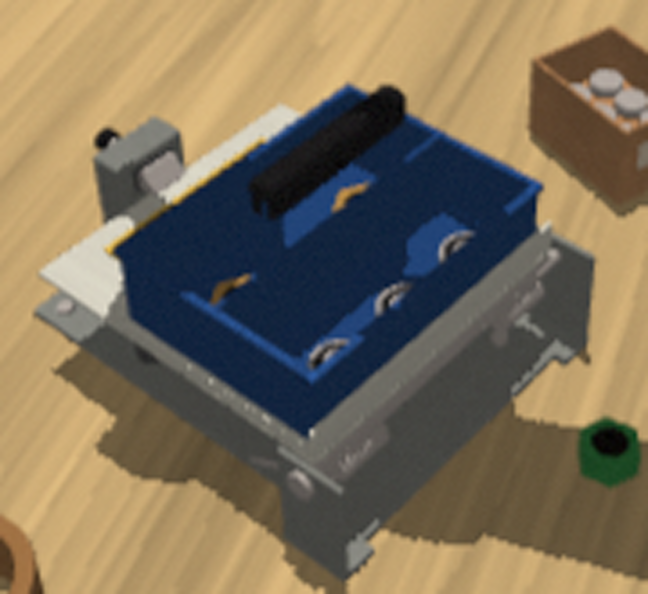

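Bed level and latched: the bolt sits over the tail at crop (160,172). Handle top is at z=0.203 (expected 0.204) and rim at 0.137 (expected 0.138). All contents are visible.

```bash
python3 - <<'E'
from h import *
print(delta([.5065,.145,.171],-19.4), rot(bot.read_state()['tcp_rot'])[:,2])
E
```

```text
(array([   5.5, -139.9,   89.7]), np.float64(-19.72631701136698), np.float64(-0.32631701136698155)) [ 1.53348259e-04  1.49593097e-04 -9.99999977e-01]
```

>>> {"op": "move_arm", "data": {"steps": [[0,-10,0,0,75],[2,-30,0,0,75],[4,-60,0,0,75],[5,-90,0,0,75],[5,-115,0,0,75],[5,-132,0,0,75],[5,-140,0,0,75],[5,-140,10,0,75],[5,-140,25,0,75],[5,-140,35,0,75],[5,-140,35,0,75]]}}

```text
time: 7.85
tool_pos: [0.5052, 0.1438, 0.2219]
tcp_rot: [-2.568, -1.806, 0.008]
wrist_force: [-0.5, 0.5, -0.2]
width: 0.753
```

```bash
python3 - <<'E'
from h import *
s=bot.read_state();print(s['time'],s['tool_pos'],s['width'],s['wrist_force'])
print(delta([.5065,.145,.171],-19.4))
c=cam('side');save(c,'side5.png')
cv2.imwrite('pics/sidecrop5.png',cv2.resize(c['pixels'][110:290,220:400,::-1],None,fx=3.3,fy=3.3,interpolation=cv2.INTER_CUBIC))
E
```

```text
7.85 [0.50517884 0.14380428 0.22188847] 0.7525460566370435 [-0.49104669  0.47783062 -0.15355268]
(array([ 1.7,  1.1, 50.9]), np.float64(-19.752834014166783), np.float64(-0.3528340141667847))
```

View pics/sidecrop5.png

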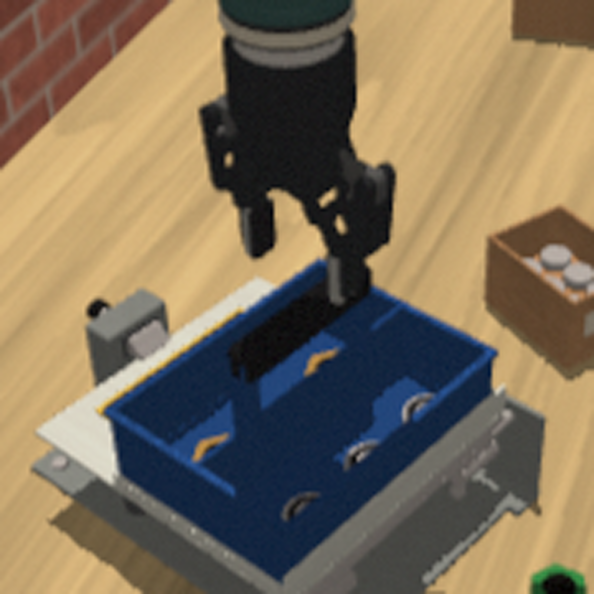

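>>> {"op": "move_arm", "data": {"steps": [[1,1,10,0,75],[2,1,22,0,75],[2,1,35,0,75],[2,1,45,0,75],[2,1,51,0,75],[2,1,51,0,75],[2,1,51,0,65]]}}

```text
time: 8.6
tool_pos: [0.5081, 0.1461, 0.1743]
tcp_rot: [2.569, 1.808, 0.0]
wrist_force: [0.7, -0.3, 0.9]
width: 0.657
```

```bash
python3 - <<'E'
from h import *
s=bot.read_state();print(s['time'],s['tool_pos'],s['width'],s['wrist_force'])
c=cam('side');save(c,'side6.png')
cv2.imwrite('pics/sidecrop6.png',cv2.resize(c['pixels'][110:290,220:400,::-1],None,fx=3.3,fy=3.3,interpolation=cv2.INTER_CUBIC))
E
```

```text
8.6 [0.50810985 0.14614033 0.174306  ] 0.6571693282919676 [ 0.70211788 -0.30988642  0.861604  ]
```

View pics/sidecrop6.png

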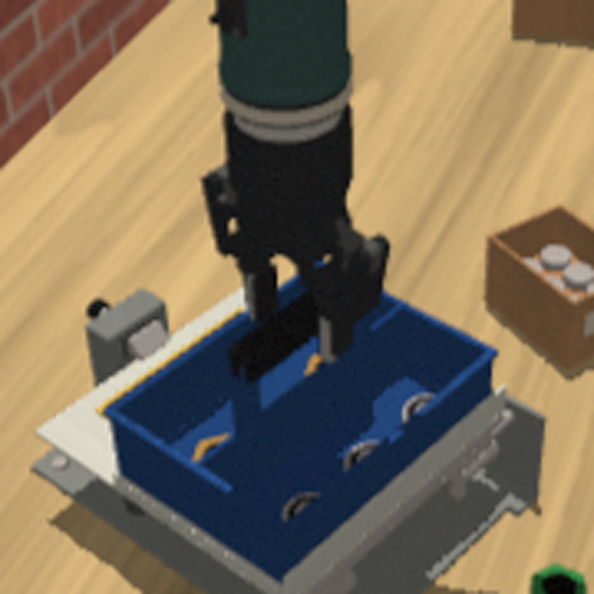

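The fingers straddle the bar: rear finger at (262,295), front at (330,335). Closing slowly.

>>> {"op": "move_arm", "data": {"newtons": 30, "steps": [[0,0,2,0,55],[0,0,2,0,48],[0,0,2,0,42],[0,0,2,0,36],[0,0,2,0,31],[0,0,2,0,27],[0,0,2,0,23],[0,0,2,0,18],[0,0,2,0,10],[0,0,2,0,0],[0,0,2,0,0]]}}

```text
time: 9.75
tool_pos: [0.5072, 0.1464, 0.1723]
tcp_rot: [-2.568, -1.808, 0.002]
wrist_force: [-4.6, 2.2, 3.5]
width: 0.228
```

>>> {"op": "move_arm", "data": {"newtons": 80, "steps": [[0,0,0,0,0],[0,0,0,0,0],[0,0,0,0,0],[0,0,0,0,0]]}}

```text
time: 10.15
tool_pos: [0.5073, 0.1464, 0.1724]
tcp_rot: [-2.568, -1.808, 0.002]
wrist_force: [-4.5, 1.3, 4.8]
width: 0.22
```

```bash
python3 - <<'E'
from h import *
s=bot.read_state();print(s['time'],s['tool_pos'],s['width'],s['wrist_force'],s['torque'],rot(s['tcp_rot'])[:,2])
c=cam('side');save(c,'side7.png')
cv2.imwrite('pics/sidecrop7.png',cv2.resize(c['pixels'][110:290,220:400,::-1],None,fx=3.3,fy=3.3,interpolation=cv2.INTER_CUBIC))
E
```

```text
10.15 [0.50733416 0.1463661  0.17240325] 0.2204908541931849 [-4.45093572  1.28781332  4.82120516] [0.221661   0.81551748 0.15309625] [-1.40858727e-03  3.13447597e-04 -9.99998959e-01]
```

View pics/sidecrop7.png

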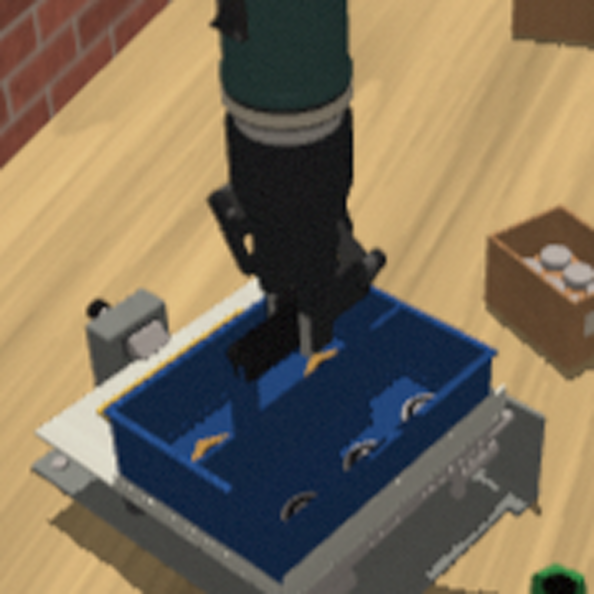

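Gripped: opening is about 19–20 mm, which matches the bar. Lifting slowly.

>>> {"op": "move_arm", "data": {"steps": [[0,0,-1,0,0],[0,0,-2,0,0],[0,0,-3,0,0],[0,0,-5,0,0],[0,0,-7,0,0],[0,0,-10,0,0],[0,0,-13,0,0],[0,0,-16,0,0],[0,0,-18,0,0],[0,0,-20,0,0],[0,0,-20,0,0],[0,0,-20,0,0]]}}

```text
time: 11.4
tool_pos: [0.508, 0.1461, 0.1923]
tcp_rot: [2.569, 1.808, 0.0]
wrist_force: [-0.0, -0.3, -6.7]
width: 0.222
```

```bash
python3 - <<'E'
from h import *
s=bot.read_state();print(s['time'],s['tool_pos'],s['width'],s['wrist_force'],s['torque'],rot(s['tcp_rot'])[:,2])
c=cam('side');save(c,'side8.png')
cv2.imwrite('pics/sidecrop8.png',cv2.resize(c['pixels'][110:290,220:400,::-1],None,fx=3.3,fy=3.3,interpolation=cv2.INTER_CUBIC))
E
```

```text
11.4 [0.50800629 0.14609776 0.1922802 ] 0.22152285456794985 [-0.04417602 -0.3290163  -6.66882998] [-0.03029087 -0.11316039 -0.02098978] [ 1.20113369e-05  3.86374008e-07 -1.00000000e+00]
```

View pics/sidecrop8.png

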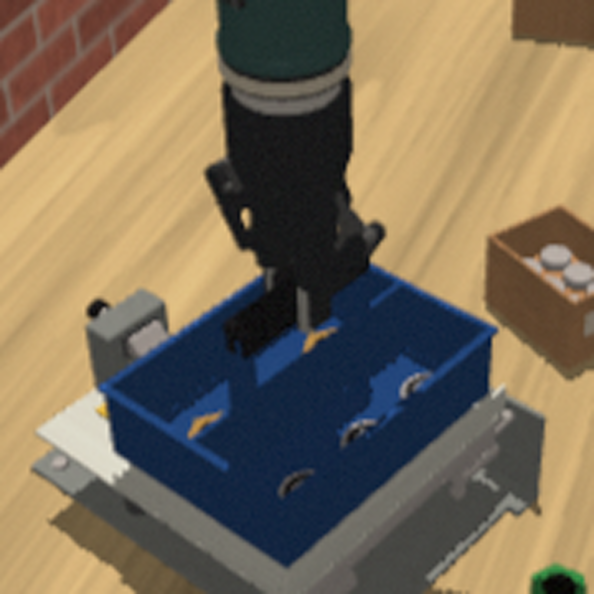

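The tray is clear of the bed (6.7 N carried), level, and the contents are still in it. Lifting the remaining 60 mm.

>>> {"op": "move_arm", "data": {"steps": [[0,0,-2,0,0],[0,0,-5,0,0],[0,0,-9,0,0],[0,0,-14,0,0],[0,0,-19,0,0],[0,0,-24,0,0],[0,0,-29,0,0],[0,0,-34,0,0],[0,0,-39,0,0],[0,0,-44,0,0],[0,0,-49,0,0],[0,0,-53,0,0],[0,0,-56,0,0],[0,0,-58,0,0],[0,0,-60,0,0],[0,0,-60,0,0],[0,0,-60,0,0],[0,0,-60,0,0],[0,0,-60,0,0],[0,0,-60,0,0]]}}

```text
time: 13.45
tool_pos: [0.508, 0.1461, 0.2521]
tcp_rot: [-2.569, -1.808, 0.0]
wrist_force: [-0.1, -0.5, -6.4]
width: 0.223
```

```bash
python3 - <<'E'
from h import *
s=bot.read_state();print(s['time'],s['tool_pos'],s['width'],s['wrist_force'],s['torque'],rot(s['tcp_rot'])[:,2],abs(s['joint_vel']).max())
c=cam('side');save(c,'side9.png');W=world(c);Z=W[...,2];hsv=cv2.cvtColor(c['pixels'],cv2.COLOR_RGB2HSV);H,S,V=[hsv[...,i].astype(int) for i in range(3)]
roi=np.zeros(H.shape,bool);roi[120:330,225:390]=1
m=roi&(H>105)&(H<125)&(S>130)&(Z>.209)&(Z<.226);P=W[m]
pl=np.linalg.lstsq(np.c_[P[:,:2]-P[:,:2].mean(0),np.ones(len(P))],P[:,2],rcond=None)[0];print('rim',m.sum(),pl)
m=roi&(S<60)&(V>110)&(Z>.06)&(Z<.1);P=W[m];
pl=np.linalg.lstsq(np.c_[P[:,:2]-P[:,:2].mean(0),np.ones(len(P))],P[:,2],rcond=None)[0];print('bed',m.sum(),pl,P.mean(0))
cv2.imwrite('pics/sidecrop9.png',cv2.resize(c['pixels'][110:290,220:400,::-1],None,fx=3.3,fy=3.3,interpolation=cv2.INTER_CUBIC))
c=cam('top');save(c,'top9.png')
cv2.imwrite('pics/topcrop9.png',cv2.resize(c['pixels'][110:270,220:400,::-1],None,fx=3.3,fy=3.3,interpolation=cv2.INTER_CUBIC))
E
```

```text
13.45 [0.50796516 0.14608419 0.25212632] 0.22327183355419034 [-0.11812142 -0.47341576 -6.36114306] [ 0.01139264 -0.06411023 -0.05364548] [-2.44672044e-04 -4.65488816e-05 -9.99999969e-01] 0.004415750798647848
rim 1205 [-0.00532668  0.00727478  0.21604533]
bed 3380 [-0.0209282   0.01726297  0.08064985] [0.5102951  0.18734204 0.08064985]
```

View pics/sidecrop9.png

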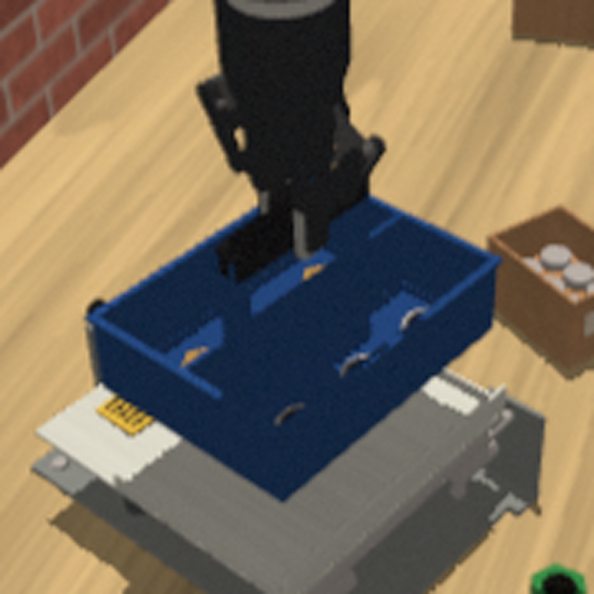

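View pics/topcrop9.png

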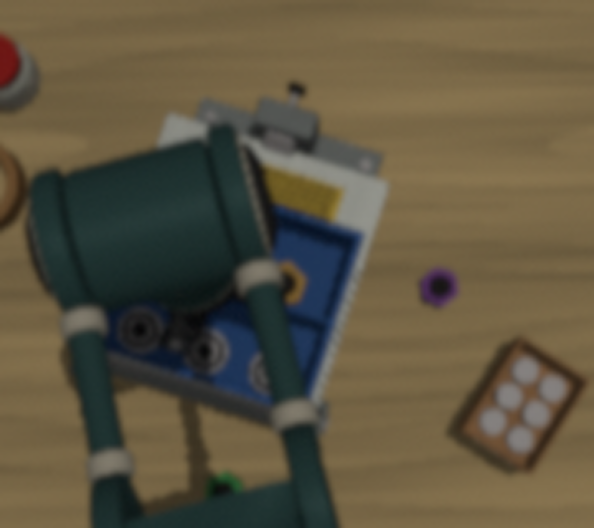

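The tray's rim is at 0.216 (tray about 79 mm above the bed) and level to under 0.5°. The bed is level, the bystanders haven't moved, and all five items are in the tray. Handing in.

```bash
python3 -c "
from h import *
print(bot.finish_job());s=bot.read_state();print(s['time'],s['tool_pos'],s['wrist_force'])"
```

```text
the job is handed in; nothing more can be done
None
the job is handed in; nothing more can be done
```

The job is handed in at about 13.5 s. I pressed the yellow tail down with shut fingers until the latch held the bed level by itself. Then I gripped the blue tray's handle with 80 N and lifted it straight up 80 mm, where the gripper still holds it.

**Last checks**
- **Height:** the rim is at 0.216 m, which puts the tray about 79 mm above the bed.
- **Level and steady:** the fitted rim slope is under 0.01 rad, and the arm was at rest.
- **Contents:** both nuts and all three bearings show in the last side picture.
- **Bed:** it stayed level under the latch. The surface fit gave about 0.02–0.03 rad, probably because the lip and flanges were included.
- **Bystanders:** the pick box looks unmoved in the last pictures. The tape and jar are only partly in the last crops, but the arm never went near them.

**Disagreements:** the two cameras differed by about 5 mm on the handle position, so I used the average. The wrist read 6.4–6.7 N under load, against about 7.4 N expected. The grip opening read 19 mm on the 20 mm bar.

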